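# Load the fittings kit tray for a filter housing

### The arm

A 6-joint arm with a two-finger parallel gripper is mounted at the origin on a cart in front of the work surface, level with it; the furniture and walls round the work are solid. World frame = base frame: x ahead of the robot, y to its left, z up, the work surface at z = 0. Lengths are in m, angles in rad, forces in N, time in s.
With the tool pointing down it reaches from about 0.275 to 0.85 m from the base axis. Payload 5.2 kg.
Tool frame: the origin (TCP) lies on the front face of the gripper's body, between the roots of the fingers; the fingertips stand 73 mm ahead of it and the grasp point (between the pads) lies 54 mm ahead of it (bot.tip_reach is the distance from the TCP to the fingertips, in m); z points along the fingers, y is the line along which they close (so a half turn about z gives the same grasp; the last joint's range is limited). The gripper opens to 85 mm and grips with 20 to 120 N. Pads are 22 mm wide; open, the fingers measure 114 mm over their backs; the gripper's body (76 mm by 85 mm) begins 54 mm behind the grasp point. The pads swing forward as they close: fully open they stand 13 mm farther back than shut.
Start: joints at [0.926, 0.259, 1.535, -0, 1.348, -0.203], TCP at [0.235, 0.497, 0.304] pointing down, gripper open.
Joint ranges: [-3.14, 3.14], [-0.91, 2.08], [0.19, 2.58], [-1.22, 4.36], [0.22, 2.71], [-3.12, 3.12]. Speed limits (rad/s): [2.57, 2.57, 3.14, 3.14, 3.14, 3.14].

### API

Orientations are given as a unit quaternion [w, x, y, z].
In Python, from workcell import bot gives the robot as it stands.
- The arm moves only by the shell command python3 -m inch 'ROWS'. ROWS is JSON, a list of rows, each an object with "gripper": the closure, from -1 (fully open) to 1 (shut); "delta_pos": the shift along the world's x, y, z in mm, a list of three; "twist": the turn about the world's z in degrees. A call has 1 to 12 rows; each row is the pose to reach, as a shift and turn from the pose commanded when the call began; what a row does not reach only later rows make up. A row lasts 1/12 s, in which the tool goes at most 41.7 mm and 7.16 degrees, less where a joint would pass 70% of its speed; a pose out of reach is approached as far as the arm can. A call with a gripper value outside its range is refused whole. The fingers move at their own pace and stop on an object; the grip force is fixed at half the most. Time passes only in rows, so rows that repeat a pose let the fingers close. It gives the time, the measured TCP pose, the force, the opening and the grip force at its end, in the units of the state.
- bot.sense(): the state, without advancing time (a new reading comes with each control period).
- bot.get_image(name): name is "side" or "top"; returns the picture (420x560x3 uint8, red, green, blue); there is no depth.
- bot.calibration(name): a dict with "fx", "fy", "cx", "cy" (pixels), "dist" ([k1, k2, p1, p2, k3] as OpenCV has them; the pictures are not rectified), "pose" (4x4, takes a point from camera to world coordinates). Camera axes: x right, y down, z forward; pixel columns grow to the right and rows downward; lengths in m; the calibration is good to about 2 mm. A picture is of the moment at which its call begins. calibration takes no time and is no camera call.
- bot.sign_off(): hands the job in; it is judged then, once.
The state is a dict: "clock": time; "joint_pos": joint angles; "dq": joint speeds; "tau": joint torques, N m; "position": TCP position; "eef_rot": TCP orientation; "ft_force": force on the tool from outside, world axes, zero at the start; "ft_torque": the same for the moment, N m; "finger_gap": finger opening in m; "grip_force": force on a finger pad.
Only numpy, scipy, OpenCV 4.12 (cv2) and the standard library are available. Lean on these libraries where they do the work, as an engineer would, in place of code of your own. Each camera call takes 0.05 s, during which the arm holds its last target. There are 200 camera calls.

### The job

Load the kit tray for one filter housing with the parts that lie mixed on the left of the bench: stand the two large brass nipples upright on the hexagon marks of the insert with two channels, one in each, stand the small steel nipple upright on the mark of the insert with a single channel, lay the elbow flat on the L-shaped mark of the fenced insert, the same way round as the mark, and lay the white tape roll that lies among them flat in the middle of the round recess. Do not shift or tip the finished clear filter housing that stands at the back.

Things in the scene. Friction and masses are not known exactly. Their poses are not given: they have to be found in the camera images.
- large_nipple_a_center (a point): Large brass threaded nipple, 42 mm tall, standing. Hexagon 26 mm across flats (facing its +x, -x and every 60 degrees on), 30 mm across corners, at 18 to 24 mm above the foot; threads 20 mm thick. Point: its centre, 21 mm above the foot; z along it. Grip across two opposite flats. Two are alike; either may go in either channel.
- large_nipple_b_center (a point): Large brass threaded nipple, 42 mm tall, standing. Hexagon 26 mm across flats (facing its +x, -x and every 60 degrees on), 30 mm across corners, at 18 to 24 mm above the foot; threads 20 mm thick. Point: its centre, 21 mm above the foot; z along it. Grip across two opposite flats. Two are alike; either may go in either channel.
- small_nipple_center (a point): Small silver steel threaded nipple, 34 mm tall, standing. Hexagon 21 mm across flats (facing its +x, -x and every 60 degrees on), 24 mm across corners, at 14 to 20 mm above the foot; threads 15 mm thick. Point: its centre, 17 mm above the foot; z along it. Grip across two opposite flats.
- elbow_bend (a point): Brass 90 degree elbow lying flat, 61 x 59 mm, 26 mm high, collars at the ends, a gusset across the inside corner. Point: where the legs' centre lines cross, 13 mm up; legs run from it along +x and +y, each to 46 mm. Grip along the diagonal between x and y: bend's outside 3 mm behind the point, gusset's straight edge 43 mm ahead, so 46 mm wide, centred 20 mm ahead (x = y = 14 mm).
- tape_roll_center (a point): White roll of sealing tape with a blue core, lying flat, 52 mm outside diameter, 16 mm high. Point: its centre, 8 mm above its underside; z is its axis. Grip from above across its diameter.
- insert_pair: Grey tray insert 96 x 96 mm, fixed, in any of the tray's 4 places. Origin: centre of underside, 4 mm above the bench; floor 6 mm above the origin, ribs 4 mm thick and 10 mm above the floor. Three ribs along x make two channels 41 mm wide, open at both ends, with a dark hexagon mark in each: seats at x = 0, y = +22.5 and -22.5 mm. Fingers closing along x fit in a channel.
- insert_single: Grey tray insert 96 x 96 mm, fixed, in any of the tray's 4 places. Origin: centre of underside, 4 mm above the bench; floor 6 mm above the origin, ribs 4 mm thick and 10 mm above the floor. Two ribs along x make one channel 36 mm wide, open at both ends, with a small dark hexagon mark: seat at x = 0, y = 0. Fingers closing along x fit in the channel.
- insert_elbow: Grey tray insert 96 x 96 mm, fixed, in any of the tray's 4 places. Origin: centre of underside, 4 mm above the bench; floor 6 mm above the origin, ribs 4 mm thick and 10 mm above the floor. Square fence, 78 mm inside, corners +x+y and -x-y open for fingers closing along that diagonal; dark L mark. Elbow's seat: axes parallel to the insert's, point at x = -16, y = -16 mm, legs to +x and +y.
- insert_round: Grey tray insert 96 x 96 mm, fixed, in any of the tray's 4 places. Origin: centre of underside, 4 mm above the bench; floor 6 mm above the origin, ribs 4 mm thick and 10 mm above the floor. Round recess 72 mm wide, its wall open at +x and -x for fingers closing along x; a dark ring marks the seat at x = 0, y = 0.
- housing_center (a point): A finished filter housing, a bystander: clear tube with a white screw cap, 108 mm in diameter, 250 mm tall, standing loose on the bench at the back. Point: its middle, 125 mm above the bench.
Not all that is in view belongs to the job. Of the things like the part that bears tape_roll_center, leave any that is black or red; of the rest the smaller one is meant.

How it is judged:
At the end, for the whole second after the job is handed in: All five parts rest upright or flat (0.15 rad) on the floors of their inserts: nipples within 12 mm along and 11 mm across their channels of the marks, elbow bend within 12 mm in x and y of the L mark and turned within 0.35 rad of it, tape within 12 mm in x and y of the recess centre ((((x of large_nipple_a_center in the frame of insert_pair between -0.012 and 0.012 m and y of large_nipple_a_center in the frame of insert_pair between 0.0115 and 0.0335 m and z of large_nipple_a_center in the frame of insert_pair between 0.023 and 0.031 m) and (x of large_nipple_b_center in the frame of insert_pair between -0.012 and 0.012 m and y of large_nipple_b_center in the frame of insert_pair between -0.0335 and -0.0115 m and z of large_nipple_b_center in the frame of insert_pair between 0.023 and 0.031 m)) or ((x of large_nipple_a_center in the frame of insert_pair between -0.012 and 0.012 m and y of large_nipple_a_center in the frame of insert_pair between -0.0335 and -0.0115 m and z of large_nipple_a_center in the frame of insert_pair between 0.023 and 0.031 m) and (x of large_nipple_b_center in the frame of insert_pair between -0.012 and 0.012 m and y of large_nipple_b_center in the frame of insert_pair between 0.0115 and 0.0335 m and z of large_nipple_b_center in the frame of insert_pair between 0.023 and 0.031 m))) and angle between each of large_nipple_a_center, large_nipple_b_center, small_nipple_center, elbow_bend, tape_roll_center's own z axis and vertical below 0.15 rad and x of small_nipple_center in the frame of insert_single between -0.012 and 0.012 m and y of small_nipple_center in the frame of insert_single between -0.011 and 0.011 m and z of small_nipple_center in the frame of insert_single between 0.019 and 0.027 m and x of elbow_bend in the frame of insert_elbow between -0.028 and -0.004 m and y of elbow_bend in the frame of insert_elbow between -0.028 and -0.004 m and z of elbow_bend in the frame of insert_elbow between 0.015 and 0.023 m and angle between the x axis of elbow_bend and the x axis of insert_elbow, either way round below 0.35 rad and x of tape_roll_center in the frame of insert_round between -0.012 and 0.012 m and y of tape_roll_center in the frame of insert_round between -0.012 and 0.012 m and z of tape_roll_center in the frame of insert_round between 0.01 and 0.018 m); the robot touches nothing.
It fails at once if the finished filter housing is shifted by more than 30 mm or tipped (distance of housing_center from where it was at the start of the episode above 0.03 m or angle between housing_center's own z axis and vertical above 0.15 rad).
It also fails if it takes over 141 s, if anything falls off the work surface, if the arm or the gripper's body presses on something with over 40 N, if the wrist force passes 120 N, or if a joint passes its speed limit or range.

## Working session

There is one attempt and no reset: what is moved stays moved. The work goes in short steps, Python scripts to look and compute and a shell command to move; the robot and the scene stay as the last step left them, time stands still between calls to the robot, and variables do not carry over. Pictures are saved under pics/ and viewed, at most 14 in all, crops included, and the job is handed in when it is done.

```bash
mkdir -p pics; python3 - <<'E'
from workcell import bot
import cv2,numpy as np
for n in("top","side"):
    im=bot.get_image(n); cv2.imwrite(f"pics/{n}0.png",im[...,::-1]); c=bot.calibration(n)
    print(n,[round(float(c[k]),1) for k in("fx","fy","cx","cy")],c["dist"],np.round(c["pose"],3).tolist())
s=bot.sense();print(s["clock"],s["position"],s["eef_rot"],s["finger_gap"])
E
ls
```

```text
top [530.5, 530.5, 286.1, 201.0] [-0.06841776  0.          0.          0.          0.        ] [[-0.025, -0.985, 0.173, 0.295], [-1.0, 0.026, 0.004, 0.126], [-0.009, -0.173, -0.985, 1.635], [0.0, 0.0, 0.0, 1.0]]
side [437.1, 437.1, 277.3, 210.5] [0.02335815 0.         0.         0.         0.        ] [[-0.995, -0.077, 0.063, 0.524], [-0.098, 0.657, -0.748, 0.912], [0.016, -0.75, -0.661, 0.811], [0.0, 0.0, 0.0, 1.0]]
0.1 [0.2349166  0.49690376 0.30315076] [-3.35127600e-04  2.19094871e-01  9.75703204e-01 -7.63851603e-04] 0.08513151651186275
pics
```

View pics/top0.png

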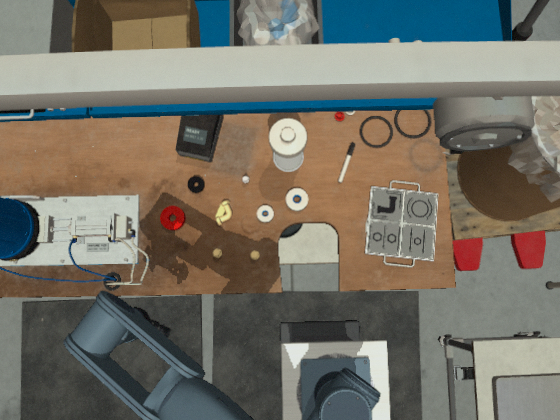

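View pics/side0.png

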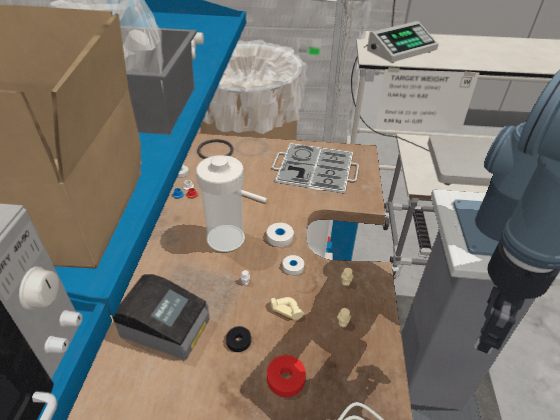

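```bash
cat > h.py <<'E'
from workcell import bot
import cv2,numpy as np
def ray(n,u,v):
    c=bot.calibration(n);K=np.array([[c["fx"],0,c["cx"]],[0,c["fy"],c["cy"]],[0,0,1.]])
    p=cv2.undistortPoints(np.array([[[u,v]]],float),K,np.array(c["dist"])).ravel()
    T=np.array(c["pose"]);return T[:3,3],T[:3,:3]@np.array([p[0],p[1],1])
def at(n,u,v,z):
    o,d=ray(n,u,v);return np.round(o+d*(z-o[2])/d[2],4)
def px(n,P):
    c=bot.calibration(n);K=np.array([[c["fx"],0,c["cx"]],[0,c["fy"],c["cy"]],[0,0,1.]])
    T=np.linalg.inv(np.array(c["pose"]))
    return cv2.projectPoints(np.array(P,float).reshape(-1,1,3),cv2.Rodrigues(T[:3,:3])[0],T[:3,3],K,np.array(c["dist"]))[0].reshape(-1,2)
def crop(n,u0,v0,u1,v1,k,f):
    im=bot.get_image(n)[v0:v1,u0:u1,::-1];im=cv2.resize(im,None,fx=k,fy=k,interpolation=cv2.INTER_CUBIC);cv2.imwrite(f,im);return im
E
python3 - <<'E'
from h import *
crop("top",150,170,310,290,5,"pics/p1.png")
crop("top",355,170,455,275,5.5,"pics/p2.png")
crop("side",215,140,415,360,2.7,"pics/p3.png")
E
```

```text
(no output)
```

View pics/p1.png

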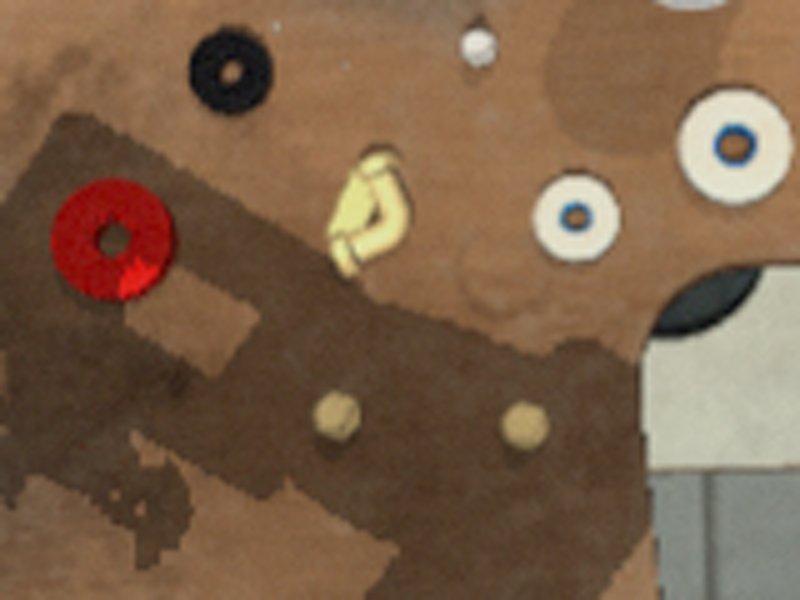

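View pics/p2.png

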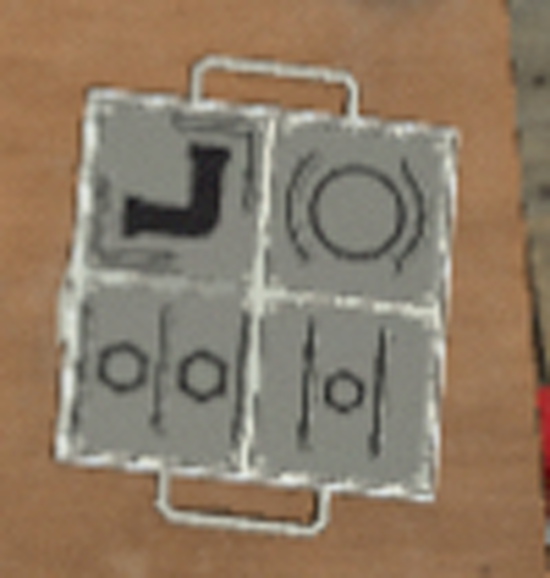

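View pics/p3.png

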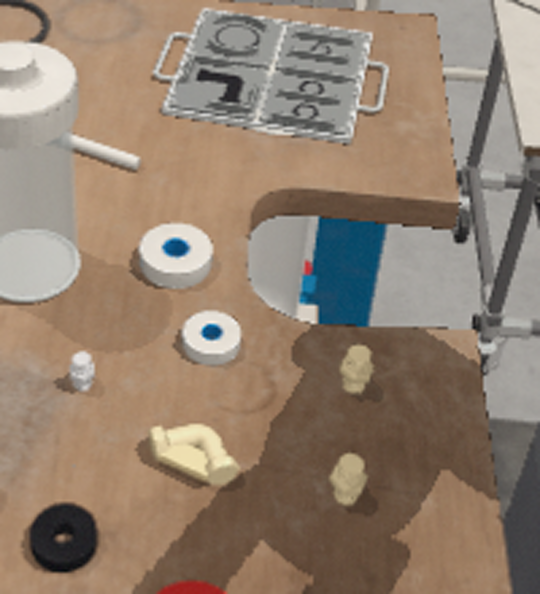

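```bash
python3 - <<'E'
from h import *
from scipy.optimize import minimize
print(bot.tip_reach)
im=bot.get_image("top"); hsv=cv2.cvtColor(im,cv2.COLOR_RGB2HSV)
f1=lambda u,v:((u+.5)/5-.5+150,(v+.5)/5-.5+170)
def blob(m,u,v,r=18):
    w=np.zeros(m.shape,np.uint8);cv2.circle(w,(int(u),int(v)),r,1,-1)
    n,l,s,c=cv2.connectedComponentsWithStats((m&w).astype(np.uint8))
    i=1+np.argmax(s[1:,4]);return l==i,c[i],s[i]
print("hsv samples",[hsv[int(v),int(u)].tolist() for u,v in(f1(337,416),f1(525,426),f1(478,46),f1(395,215),f1(550,215))], hsv[215,240].tolist(), hsv[270,230].tolist())
yel=((hsv[...,0]>18)&(hsv[...,0]<36)&(hsv[...,1]>55)&(hsv[...,2]>110)).astype(np.uint8)
for nm,q,m,z in(("a",(337,416),yel,.024),("b",(525,426),yel,.024),("small",(478,46),(hsv[...,1]<60)&(hsv[...,2]>120),.020),("tape",(577,217),(hsv[...,1]<60)&(hsv[...,2]>150),.016)):
    mm,c,s=blob(np.asarray(m,np.uint8),*f1(*q),r=14); M,_=cv2.findContours(mm.astype(np.uint8),0,2);o,rr=cv2.minEnclosingCircle(M[0])
    print(nm,c,o,rr,s,at("top",*o,z),at("top",*c,z))
mm,c,s=blob(yel,*f1(375,210));mm=cv2.morphologyEx(mm.astype(np.uint8),cv2.MORPH_CLOSE,np.ones((5,5)))
print("elbow",s)
P=np.array([(46,-13),(46,15),(15,46),(-13,46),(-12,6),(-5,-5+6-5),(6,-12)])/1000
k=8;u0,v0=int(s[0])-8,int(s[1])-8
big=cv2.resize(mm[v0:v0+40,u0:u0+40],None,fx=k,fy=k,interpolation=cv2.INTER_LINEAR)>0
def cost(x):
    R=np.array([[np.cos(x[2]),-np.sin(x[2])],[np.sin(x[2]),np.cos(x[2])]])
    Q=P@R.T+x[:2]/100
    q=(px("top",np.c_[Q,np.full(len(Q),.013)])-[u0,v0]+.5)*k-.5
    r=np.zeros(big.shape,np.uint8);cv2.fillPoly(r,[np.round(q).astype(np.int32)],1);r=r>0
    return -(r&big).sum()/(r|big).sum()
c0=at("top",*f1(395,218),.013)*100
best=min((minimize(cost,[c0[0],c0[1],t],method="Nelder-Mead",options=dict(initial_simplex=[[c0[0],c0[1],t],[c0[0]+1,c0[1],t],[c0[0],c0[1]+1,t],[c0[0],c0[1],t+.3]])) for t in np.radians([-40,-10,20,50])),key=lambda r:r.fun)
print(best.fun,best.x[:2]/100,np.degrees(best.x[2]))
f2=lambda u,v:((u+.5)/5.5-.5+355,(v+.5)/5.5-.5+170)
for nm,q in(("ring",(357,212)),("hexL",(123,367)),("hexR",(203,376)),("single",(344,390)),("Lcorner",(222,236)),("Lxend",(212,147)),("Lyend",(125,215))): print(nm,at("top",*f2(*q),.010))
E
```

```text
0.0726
hsv samples [[20, 108, 182], [21, 108, 180], [21, 15, 225], [29, 85, 225], [25, 32, 224]] [14, 124, 150] [12, 115, 84]
a [216.90163934 252.57377049] (216.7452850341797, 252.46226501464844) 4.524172306060791 [213 248   9   9  61] [0.4245 0.3475 0.024 ] [0.4241 0.347  0.024 ]
b [254.484375 254.484375] (254.625, 254.375) 4.667138576507568 [251 250   9  10  64] [0.4159 0.2322 0.024 ] [0.4156 0.2327 0.024 ]
small [245.11627907 178.88372093] (245.0, 179.0) 3.6056511402130127 [242 176   7   7  43] [0.6515 0.2591 0.02  ] [0.6518 0.2588 0.02  ]
tape [264.92307692 213.17307692] (264.79412841796875, 213.2058868408203) 8.668628692626953 [257 205  17  17 208] [0.5427 0.1995 0.016 ] [0.5428 0.1991 0.016 ]
elbow [215 200  17  26 267]
-0.8781045577833324 [0.54399509 0.30873094] 27.07019376090985
ring [ 0.547  -0.2813  0.01  ]
hexL [ 0.4627 -0.1439  0.01  ]
hexR [ 0.4564 -0.1885  0.01  ]
single [ 0.4464 -0.2673  0.01  ]
Lcorner [ 0.5353 -0.2039  0.01  ]
Lxend [ 0.5864 -0.2012  0.01  ]
Lyend [ 0.5487 -0.1497  0.01  ]
```

```bash
python3 - <<'E'
from h import *
im=np.mean([bot.get_image("top").astype(float) for _ in range(4)],0)
for nm,(x,y),z1,R,rt,zt in(("a",(.4243,.3473),.024,.015,.010,.042),("b",(.4158,.2325),.024,.015,.010,.042),("s",(.6516,.259),.020,.0121,.0075,.034)):
    u,v=px("top",[x,y,z1])[0].round().astype(int);w=im[v-9:v+10,u-9:u+10]
    med=np.median(np.r_[w[0],w[-1],w[:,0],w[:,-1]],0); obj=w[8:11,8:11].mean((0,1)); d=obj-med
    s=np.clip((w-med)@d/(d@d),0,1)
    k=10;res=[]
    for th in range(0,60,5):
        b=9
        for dx in np.arange(-.004,.0041,.001):
            for dy in np.arange(-.004,.0041,.001):
                a=np.radians(th+30+60*np.arange(6));r=np.zeros((19*k,19*k),np.uint8)
                for z in(z1-.006,z1):
                    q=(px("top",np.c_[x+dx+R*np.cos(a),y+dy+R*np.sin(a),np.full(6,z)])-[u-9,v-9]+.5)*k-.5
                    cv2.fillPoly(r,[q.round().astype(np.int32)],1)
                a=np.linspace(0,6.28,16)
                q=(px("top",np.c_[x+dx+rt*np.cos(a),y+dy+rt*np.sin(a),np.full(16,zt)])-[u-9,v-9]+.5)*k-.5
                cv2.fillPoly(r,[q.round().astype(np.int32)],1)
                m=cv2.resize(r.astype(float),(19,19),interpolation=cv2.INTER_AREA)
                e=((m-s)**2).sum()
                if e<b:b=e;bd=(dx,dy)
        res.append((round(b,2),th,np.round([x+bd[0],y+bd[1]],4).tolist()))
    print(nm,sorted(res,key=lambda t:t[0])[:3],sorted(r[0] for r in res)[-1])
print(px("side",[[.424,.347,.021],[.416,.2325,.021],[.6516,.259,.017],[.543,.199,.008],[.544,.309,.013]]), at("top",287,133,.25))
E
```

```text
a [(np.float64(4.42), 40, [0.4253, 0.3473]), (np.float64(4.6), 50, [0.4253, 0.3473]), (np.float64(4.61), 45, [0.4253, 0.3473])] 5.4Traceback (most recent call last):
  File "<stdin>", line 17, in <module>
  File "h.py", line 10, in px
    c=bot.calibration(n);K=np.array([[c["fx"],0,c["cx"]],[0,c["fy"],c["cy"]],[0,0,1.]])
ValueError: time passes only in moves, steps and waits
```

```bash
sed -i 's/bot\.calibration(n)/cal(n)/' h.py; sed -i '2a import functools\ncal=functools.lru_cache(None)(bot.calibration)' h.py; cat h.py | head -6; cat > hx.py <<'E'
from h import *
im=np.mean([bot.get_image("top").astype(float) for _ in range(4)],0)
for nm,(x,y),z1,R,rt,zt in(("b",(.4158,.2325),.024,.015,.010,.042),("s",(.6516,.259),.020,.0121,.0075,.034)):
    u,v=px("top",[x,y,z1])[0].round().astype(int);w=im[v-9:v+10,u-9:u+10]
    med=np.median(np.r_[w[0],w[-1],w[:,0],w[:,-1]],0); obj=w[8:11,8:11].mean((0,1)); d=obj-med
    s=np.clip((w-med)@d/(d@d),0,1)
    k=10;res=[]
    for th in range(0,60,10):
        b=99
        for dx in np.arange(-.003,.0031,.001):
            for dy in np.arange(-.003,.0031,.001):
                a=np.radians(th+30+60*np.arange(6));r=np.zeros((19*k,19*k),np.uint8)
                for z in(z1-.006,z1):
                    q=(px("top",np.c_[x+dx+R*np.cos(a),y+dy+R*np.sin(a),np.full(6,z)])-[u-9,v-9]+.5)*k-.5
                    cv2.fillPoly(r,[q.round().astype(np.int32)],1)
                m=cv2.resize(r.astype(float),(19,19),interpolation=cv2.INTER_AREA)
                e=((m-s)**2).sum()
                if e<b:b=e;bd=(dx,dy)
        res.append((float(round(b,2)),th,np.round([x+bd[0],y+bd[1]],4).tolist()))
    print(nm,sorted(res)[:3],max(res)[0])
print(px("side",[[.424,.347,.021],[.416,.2325,.021],[.6516,.259,.017],[.543,.199,.008],[.544,.309,.013]]).round(1).tolist(), at("top",287,133,.25))
E
python3 hx.py
```

```text
from workcell import bot
import cv2,numpy as np
import functools
cal=functools.lru_cache(None)(bot.calibration)
def ray(n,u,v):
    c=cal(n);K=np.array([[c["fx"],0,c["cx"]],[0,c["fy"],c["cy"]],[0,0,1.]])
b [(3.83, 50, [0.4158, 0.2325]), (3.86, 0, [0.4158, 0.2325]), (3.95, 40, [0.4158, 0.2325])] 4.3
s [(4.23, 10, [0.6526, 0.259]), (4.24, 30, [0.6516, 0.258]), (4.27, 20, [0.6526, 0.259])] 4.63
[[343.7, 317.3], [346.3, 276.4], [244.8, 277.6], [292.9, 264.8], [289.1, 300.1]] [0.7254 0.1247 0.25  ]
```

```bash
R='[{"gripper":-1,"delta_pos":[190,-150,-150],"twist":-22}]'; python3 -m inch '[{"gripper":-1,"delta_pos":[100,-80,-60],"twist":-10},{"gripper":-1,"delta_pos":[190,-150,-130],"twist":-22},{"gripper":-1,"delta_pos":[190,-150,-130],"twist":-22},{"gripper":-1,"delta_pos":[190,-150,-130],"twist":-22},{"gripper":-1,"delta_pos":[190,-150,-130],"twist":-22},{"gripper":-1,"delta_pos":[190,-150,-130],"twist":-22},{"gripper":-1,"delta_pos":[190,-150,-130],"twist":-22},{"gripper":-1,"delta_pos":[190,-150,-130],"twist":-22},{"gripper":-1,"delta_pos":[190,-150,-130],"twist":-22},{"gripper":-1,"delta_pos":[190,-150,-130],"twist":-22}]'; python3 - <<'E'
from h import *
crop("side",255,180,415,360,3.3,"pics/q1.png")
E
```

```text
clock: 1.53
position: [0.425, 0.3475, 0.1742]
eef_rot: [-0.0, 0.402, 0.916, 0.0]
ft_force: [-0.4, 0.3, -0.5]
finger_gap: 0.0853
grip_force: 0.0
```

View pics/q1.png

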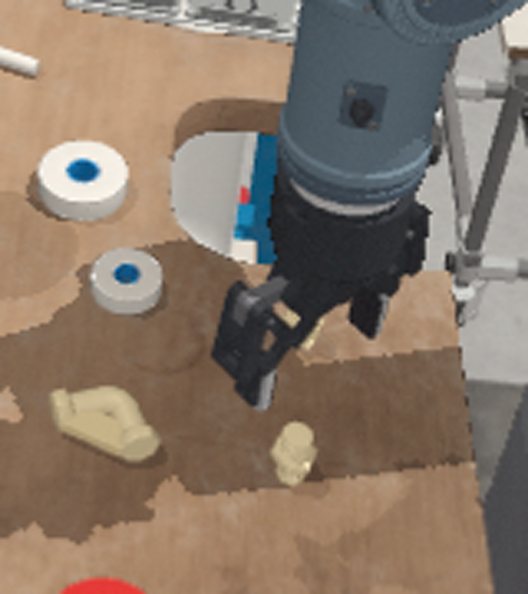

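The view shows the open gripper above nipple a (crop 294,455), with nothing under the fingers. Descend, close, lift.

```bash
python3 -m inch '[{"gripper":-1,"delta_pos":[0,0,-40],"twist":0},{"gripper":-1,"delta_pos":[0,0,-75],"twist":0},{"gripper":-1,"delta_pos":[0,0,-98],"twist":0},{"gripper":-1,"delta_pos":[0,0,-98],"twist":0},{"gripper":-1,"delta_pos":[0,0,-98],"twist":0},{"gripper":0,"delta_pos":[0,0,-98],"twist":0},{"gripper":1,"delta_pos":[0,0,-98],"twist":0},{"gripper":1,"delta_pos":[0,0,-98],"twist":0},{"gripper":1,"delta_pos":[0,0,-98],"twist":0},{"gripper":1,"delta_pos":[0,0,-98],"twist":0},{"gripper":1,"delta_pos":[0,0,-98],"twist":0},{"gripper":1,"delta_pos":[0,0,-98],"twist":0}]'; python3 -m inch '[{"gripper":1,"delta_pos":[0,0,0],"twist":0},{"gripper":1,"delta_pos":[0,0,0],"twist":0},{"gripper":1,"delta_pos":[0,0,0],"twist":0},{"gripper":1,"delta_pos":[0,0,30],"twist":0},{"gripper":1,"delta_pos":[0,0,60],"twist":0},{"gripper":1,"delta_pos":[0,0,60],"twist":0},{"gripper":1,"delta_pos":[0,0,60],"twist":0}]'
```

```text
clock: 2.58
position: [0.4257, 0.3474, 0.0771]
eef_rot: [0.001, 0.401, 0.916, 0.001]
ft_force: [-0.8, -1.1, 6.8]
finger_gap: 0.0242
grip_force: 58.5
clock: 3.17
position: [0.4263, 0.3478, 0.138]
eef_rot: [0.001, 0.401, 0.916, 0.002]
ft_force: [-0.5, 0.4, -0.9]
finger_gap: 0.024
grip_force: 59.3
```

```bash
python3 -m inch '[{"gripper":1,"delta_pos":[10,-35,20],"twist":-5},{"gripper":1,"delta_pos":[32,-536,20],"twist":-51},{"gripper":1,"delta_pos":[32,-536,20],"twist":-51},{"gripper":1,"delta_pos":[32,-536,20],"twist":-51},{"gripper":1,"delta_pos":[32,-536,20],"twist":-51},{"gripper":1,"delta_pos":[32,-536,20],"twist":-51},{"gripper":1,"delta_pos":[32,-536,20],"twist":-51},{"gripper":1,"delta_pos":[32,-536,20],"twist":-51},{"gripper":1,"delta_pos":[32,-536,20],"twist":-51},{"gripper":1,"delta_pos":[32,-536,20],"twist":-51},{"gripper":1,"delta_pos":[32,-536,20],"twist":-51},{"gripper":1,"delta_pos":[32,-536,20],"twist":-51}]'; python3 -m inch '[{"gripper":1,"delta_pos":[0,0,0],"twist":0},{"gripper":1,"delta_pos":[0,0,0],"twist":0},{"gripper":1,"delta_pos":[0,0,0],"twist":0},{"gripper":1,"delta_pos":[0,0,0],"twist":0},{"gripper":1,"delta_pos":[0,0,0],"twist":0}]'; python3 - <<'E'
from h import *
crop("side",255,120,375,220,5,"pics/q2.png")
E
```

```text
clock: 4.17
position: [0.4542, -0.1474, 0.1549]
eef_rot: [-0.001, 0.757, 0.654, -0.0]
ft_force: [1.3, 0.2, -0.9]
finger_gap: 0.0242
grip_force: 59.3
clock: 4.58
position: [0.4549, -0.144, 0.1555]
eef_rot: [-0.001, 0.756, 0.655, -0.0]
ft_force: [0.9, -0.8, -0.3]
finger_gap: 0.0245
grip_force: 59.3
```

View pics/q2.png

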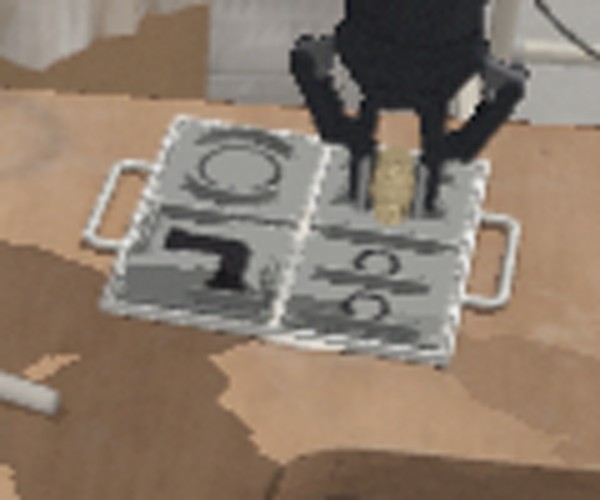

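The picture shows the nipple hanging above the tray; the pose numbers put it over the left hexagon of the pair (8 mm short in x). Use that seat.

```bash
python3 -m inch '[{"gripper":1,"delta_pos":[8,0,-20],"twist":0},{"gripper":1,"delta_pos":[8,0,-45],"twist":0},{"gripper":1,"delta_pos":[8,0,-60],"twist":0},{"gripper":1,"delta_pos":[8,0,-67],"twist":0},{"gripper":1,"delta_pos":[8,0,-68],"twist":0},{"gripper":1,"delta_pos":[8,0,-68],"twist":0},{"gripper":1,"delta_pos":[8,0,-68],"twist":0},{"gripper":0.2,"delta_pos":[8,0,-68],"twist":0},{"gripper":0,"delta_pos":[8,0,-68],"twist":0},{"gripper":0,"delta_pos":[8,0,-68],"twist":0},{"gripper":0,"delta_pos":[8,0,-68],"twist":0}]'; python3 -m inch '[{"gripper":0,"delta_pos":[0,0,10],"twist":0},{"gripper":0,"delta_pos":[0,0,50],"twist":0},{"gripper":-1,"delta_pos":[0,0,90],"twist":0},{"gripper":-1,"delta_pos":[0,0,90],"twist":0},{"gripper":-1,"delta_pos":[0,0,90],"twist":0}]'
```

```text
clock: 5.55
position: [0.4634, -0.1458, 0.0882]
eef_rot: [0.0, 0.756, 0.654, 0.0]
ft_force: [0.4, -0.1, -0.1]
finger_gap: 0.0428
grip_force: 0.0
clock: 5.97
position: [0.4647, -0.1466, 0.1812]
eef_rot: [0.003, 0.756, 0.654, 0.001]
ft_force: [-0.3, -0.5, -0.6]
finger_gap: 0.0773
grip_force: 0.0
```

```bash
python3 -m inch '[{"gripper":-1,"delta_pos":[-5,30,0],"twist":0},{"gripper":-1,"delta_pos":[-48,379,-10],"twist":-2},{"gripper":-1,"delta_pos":[-48,379,-10],"twist":-2},{"gripper":-1,"delta_pos":[-48,379,-10],"twist":-2},{"gripper":-1,"delta_pos":[-48,379,-10],"twist":-2},{"gripper":-1,"delta_pos":[-48,379,-10],"twist":-2},{"gripper":-1,"delta_pos":[-48,379,-10],"twist":-2},{"gripper":-1,"delta_pos":[-48,379,-10],"twist":-2},{"gripper":-1,"delta_pos":[-48,379,-10],"twist":-2},{"gripper":-1,"delta_pos":[-48,379,-10],"twist":-2},{"gripper":-1,"delta_pos":[-48,379,-10],"twist":-2},{"gripper":-1,"delta_pos":[-48,379,-10],"twist":-2}]'; python3 -m inch '[{"gripper":-1,"delta_pos":[0,0,0],"twist":0},{"gripper":-1,"delta_pos":[0,0,0],"twist":0},{"gripper":-1,"delta_pos":[0,0,0],"twist":0}]'
```

```text
clock: 6.97
position: [0.4141, 0.2339, 0.167]
eef_rot: [-0.0, 0.767, 0.642, -0.001]
ft_force: [-0.1, 0.3, 1.2]
finger_gap: 0.0851
grip_force: 0.0
clock: 7.22
position: [0.4155, 0.232, 0.1678]
eef_rot: [-0.0, 0.768, 0.64, -0.0]
ft_force: [-0.8, 0.6, -0.3]
finger_gap: 0.0856
grip_force: 0.0
```

```bash
python3 -m inch '[{"gripper":-1,"delta_pos":[0,0,-40],"twist":0},{"gripper":-1,"delta_pos":[0,0,-70],"twist":0},{"gripper":-1,"delta_pos":[0,0,-90],"twist":0},{"gripper":-1,"delta_pos":[0,0,-90],"twist":0},{"gripper":-1,"delta_pos":[0,0,-90],"twist":0},{"gripper":0,"delta_pos":[0,0,-90],"twist":0},{"gripper":1,"delta_pos":[0,0,-90],"twist":0},{"gripper":1,"delta_pos":[0,0,-90],"twist":0},{"gripper":1,"delta_pos":[0,0,-90],"twist":0},{"gripper":1,"delta_pos":[0,0,-90],"twist":0},{"gripper":1,"delta_pos":[0,0,-90],"twist":0},{"gripper":1,"delta_pos":[0,0,-90],"twist":0}]'; python3 -m inch '[{"gripper":1,"delta_pos":[0,0,0],"twist":0},{"gripper":1,"delta_pos":[0,0,0],"twist":0},{"gripper":1,"delta_pos":[0,0,30],"twist":0},{"gripper":1,"delta_pos":[0,0,70],"twist":0},{"gripper":1,"delta_pos":[0,0,80],"twist":0},{"gripper":1,"delta_pos":[0,0,80],"twist":0},{"gripper":1,"delta_pos":[0,0,80],"twist":0}]'
```

```text
clock: 8.22
position: [0.4157, 0.2335, 0.079]
eef_rot: [0.0, 0.768, 0.641, 0.001]
ft_force: [-1.4, -0.0, 7.2]
finger_gap: 0.0245
grip_force: 58.4
clock: 8.8
position: [0.4153, 0.2334, 0.1583]
eef_rot: [0.0, 0.768, 0.641, 0.001]
ft_force: [-0.1, 0.2, -0.4]
finger_gap: 0.0247
grip_force: 59.5
```

```bash
python3 -m inch '[{"gripper":1,"delta_pos":[5,-30,0],"twist":1},{"gripper":1,"delta_pos":[41,-422,10],"twist":2},{"gripper":1,"delta_pos":[41,-422,10],"twist":2},{"gripper":1,"delta_pos":[41,-422,10],"twist":2},{"gripper":1,"delta_pos":[41,-422,10],"twist":2},{"gripper":1,"delta_pos":[41,-422,10],"twist":2},{"gripper":1,"delta_pos":[41,-422,10],"twist":2},{"gripper":1,"delta_pos":[41,-422,10],"twist":2},{"gripper":1,"delta_pos":[41,-422,10],"twist":2},{"gripper":1,"delta_pos":[41,-422,10],"twist":2},{"gripper":1,"delta_pos":[41,-422,10],"twist":2},{"gripper":1,"delta_pos":[41,-422,10],"twist":2}]'; python3 -m inch '[{"gripper":1,"delta_pos":[0,0,0],"twist":0},{"gripper":1,"delta_pos":[0,0,0],"twist":0},{"gripper":1,"delta_pos":[0,0,0],"twist":0}]'; python3 - <<'E'
from h import *
crop("top",355,170,455,275,5.5,"pics/q3.png")
E
```

```text
clock: 9.8
position: [0.4561, -0.1929, 0.1662]
eef_rot: [-0.0, 0.758, 0.652, -0.001]
ft_force: [-0.2, -0.2, -0.9]
finger_gap: 0.0245
grip_force: 59.5
clock: 10.05
position: [0.4555, -0.187, 0.1668]
eef_rot: [-0.001, 0.756, 0.654, -0.0]
ft_force: [0.1, -0.1, -0.4]
finger_gap: 0.0242
grip_force: 59.5
```

```bash
python3 -m inch '[{"gripper":1,"delta_pos":[1,-1,-30],"twist":0},{"gripper":1,"delta_pos":[1,-1,-55],"twist":0},{"gripper":1,"delta_pos":[1,-1,-70],"twist":0},{"gripper":1,"delta_pos":[1,-1,-77],"twist":0},{"gripper":1,"delta_pos":[1,-1,-78],"twist":0},{"gripper":1,"delta_pos":[1,-1,-78],"twist":0},{"gripper":1,"delta_pos":[1,-1,-78],"twist":0},{"gripper":0.2,"delta_pos":[1,-1,-78],"twist":0},{"gripper":0,"delta_pos":[1,-1,-78],"twist":0},{"gripper":0,"delta_pos":[1,-1,-78],"twist":0},{"gripper":0,"delta_pos":[1,-1,-78],"twist":0}]'; python3 -m inch '[{"gripper":0,"delta_pos":[0,0,10],"twist":0},{"gripper":0,"delta_pos":[0,0,50],"twist":0},{"gripper":-1,"delta_pos":[0,0,90],"twist":0},{"gripper":-1,"delta_pos":[0,0,90],"twist":0},{"gripper":-1,"delta_pos":[0,0,90],"twist":0},{"gripper":-1,"delta_pos":[0,0,90],"twist":0}]'
```

```text
clock: 11.02
position: [0.4574, -0.1898, 0.0903]
eef_rot: [0.0, 0.756, 0.654, 0.0]
ft_force: [-0.1, 0.3, -0.7]
finger_gap: 0.0421
grip_force: 0.0
clock: 11.52
position: [0.4571, -0.1896, 0.1804]
eef_rot: [0.0, 0.757, 0.654, 0.0]
ft_force: [0.2, -0.2, -0.4]
finger_gap: 0.0852
grip_force: 0.0
```

```bash
python3 -m inch '[{"gripper":-1,"delta_pos":[5,30,0],"twist":0},{"gripper":-1,"delta_pos":[86,389,-15],"twist":0},{"gripper":-1,"delta_pos":[86,389,-15],"twist":0},{"gripper":-1,"delta_pos":[86,389,-15],"twist":0},{"gripper":-1,"delta_pos":[86,389,-15],"twist":0},{"gripper":-1,"delta_pos":[86,389,-15],"twist":0},{"gripper":-1,"delta_pos":[86,389,-15],"twist":0},{"gripper":-1,"delta_pos":[86,389,-15],"twist":0},{"gripper":-1,"delta_pos":[86,389,-15],"twist":0},{"gripper":-1,"delta_pos":[86,389,-15],"twist":0},{"gripper":-1,"delta_pos":[86,389,-15],"twist":0},{"gripper":-1,"delta_pos":[86,389,-15],"twist":0}]'; python3 -m inch '[{"gripper":-1,"delta_pos":[0,0,0],"twist":0},{"gripper":-1,"delta_pos":[0,0,0],"twist":0},{"gripper":-1,"delta_pos":[0,0,0],"twist":0}]'; python3 - <<'E'
from h import *
crop("side",230,130,380,290,3.7,"pics/q4.png")
E
```

```text
clock: 12.52
position: [0.542, 0.201, 0.1629]
eef_rot: [-0.001, 0.755, 0.655, -0.002]
ft_force: [-0.2, -0.5, -0.8]
finger_gap: 0.0854
grip_force: 0.0
clock: 12.77
position: [0.543, 0.1978, 0.1645]
eef_rot: [-0.0, 0.757, 0.653, -0.001]
ft_force: [-0.2, -1.0, -0.3]
finger_gap: 0.0855
grip_force: 0.0
```

View pics/q4.png

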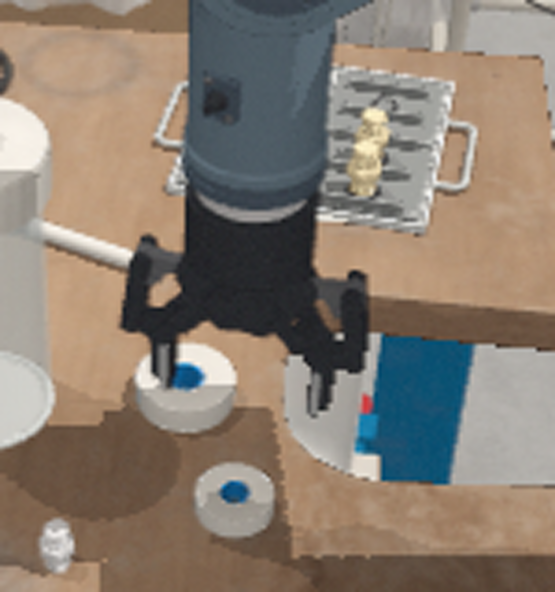

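Both nipples stand in the pair insert (crop 374,130 and 366,170). The tape (235,500) lies below the gripper, parallax considered; go down.

```bash
python3 -m inch '[{"gripper":-1,"delta_pos":[0,1,-40],"twist":0},{"gripper":-1,"delta_pos":[0,1,-70],"twist":0},{"gripper":-1,"delta_pos":[0,1,-90],"twist":0},{"gripper":-1,"delta_pos":[0,1,-90],"twist":0},{"gripper":-1,"delta_pos":[0,1,-90],"twist":0},{"gripper":0,"delta_pos":[0,1,-90],"twist":0},{"gripper":1,"delta_pos":[0,1,-90],"twist":0},{"gripper":1,"delta_pos":[0,1,-90],"twist":0},{"gripper":1,"delta_pos":[0,1,-90],"twist":0},{"gripper":1,"delta_pos":[0,1,-90],"twist":0},{"gripper":1,"delta_pos":[0,1,-90],"twist":0}]'; python3 -m inch '[{"gripper":1,"delta_pos":[0,0,0],"twist":0},{"gripper":1,"delta_pos":[0,0,30],"twist":0},{"gripper":1,"delta_pos":[0,0,70],"twist":0},{"gripper":1,"delta_pos":[0,0,90],"twist":0},{"gripper":1,"delta_pos":[0,0,90],"twist":0},{"gripper":1,"delta_pos":[0,0,90],"twist":0}]'
```

```text
clock: 13.73
position: [0.5444, 0.2004, 0.0773]
eef_rot: [0.001, 0.756, 0.654, 0.001]
ft_force: [-1.4, -1.0, 8.3]
finger_gap: 0.0472
grip_force: 61.4
clock: 14.23
position: [0.5443, 0.2006, 0.1674]
eef_rot: [0.001, 0.756, 0.654, 0.002]
ft_force: [-1.5, -0.2, -1.3]
finger_gap: 0.0474
grip_force: 62.4
```

```bash
python3 -m inch '[{"gripper":1,"delta_pos":[0,-30,10],"twist":0},{"gripper":1,"delta_pos":[3,-482,10],"twist":0},{"gripper":1,"delta_pos":[3,-482,10],"twist":0},{"gripper":1,"delta_pos":[3,-482,10],"twist":0},{"gripper":1,"delta_pos":[3,-482,10],"twist":0},{"gripper":1,"delta_pos":[3,-482,10],"twist":0},{"gripper":1,"delta_pos":[3,-482,10],"twist":0},{"gripper":1,"delta_pos":[3,-482,10],"twist":0},{"gripper":1,"delta_pos":[3,-482,10],"twist":0},{"gripper":1,"delta_pos":[3,-482,10],"twist":0},{"gripper":1,"delta_pos":[3,-482,10],"twist":0},{"gripper":1,"delta_pos":[3,-482,10],"twist":0}]'; python3 -m inch '[{"gripper":1,"delta_pos":[0,0,0],"twist":0},{"gripper":1,"delta_pos":[0,0,0],"twist":0},{"gripper":1,"delta_pos":[0,0,0],"twist":0}]'; python3 - <<'E'
from h import *
crop("side",235,90,385,210,4.5,"pics/q5.png")
E
```

```text
clock: 15.23
position: [0.5451, -0.2842, 0.1734]
eef_rot: [-0.001, 0.757, 0.654, -0.0]
ft_force: [0.7, 0.7, 0.1]
finger_gap: 0.0476
grip_force: 62.3
clock: 15.48
position: [0.5454, -0.2811, 0.1734]
eef_rot: [-0.002, 0.757, 0.654, -0.0]
ft_force: [0.4, 0.3, -0.2]
finger_gap: 0.0477
grip_force: 62.3
```

View pics/q5.png

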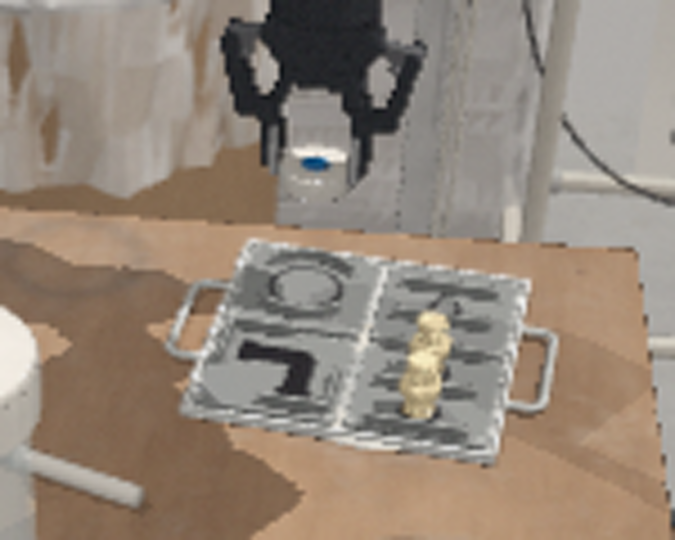

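```bash
python3 - <<'E'
from h import *
print(px("side",[[.5454,-.2811,.112]]),(np.array([316,162.5])+.5)/4.5-.5+[235,90])
o,d=ray("side",*((np.array([316,162.5])+.5)/4.5-.5+[235,90])); print(o+d*(.112-o[2])/d[2])
E
```

```text
[[304.48197954 126.15337269]] [304.83333333 125.72222222]
[ 0.54444943 -0.28382324  0.112     ]
```

```bash
python3 -m inch '[{"gripper":1,"delta_pos":[1,1,-35],"twist":0},{"gripper":1,"delta_pos":[1,1,-65],"twist":0},{"gripper":1,"delta_pos":[1,1,-80],"twist":0},{"gripper":1,"delta_pos":[1,1,-85],"twist":0},{"gripper":1,"delta_pos":[1,1,-86],"twist":0},{"gripper":1,"delta_pos":[1,1,-86],"twist":0},{"gripper":1,"delta_pos":[1,1,-86],"twist":0},{"gripper":-0.3,"delta_pos":[1,1,-86],"twist":0},{"gripper":-0.45,"delta_pos":[1,1,-86],"twist":0},{"gripper":-0.45,"delta_pos":[1,1,-86],"twist":0},{"gripper":-0.45,"delta_pos":[1,1,-86],"twist":0}]'; python3 -m inch '[{"gripper":-0.45,"delta_pos":[0,0,15],"twist":0},{"gripper":-0.45,"delta_pos":[0,0,50],"twist":0},{"gripper":-1,"delta_pos":[0,0,90],"twist":0},{"gripper":-1,"delta_pos":[0,0,90],"twist":0},{"gripper":-1,"delta_pos":[0,0,90],"twist":0}]'
```

```text
clock: 16.45
position: [0.5474, -0.2808, 0.0892]
eef_rot: [0.0, 0.757, 0.654, 0.0]
ft_force: [-0.9, -0.4, 0.6]
finger_gap: 0.0617
grip_force: 0.0
clock: 16.87
position: [0.5487, -0.2818, 0.1823]
eef_rot: [0.003, 0.757, 0.654, 0.001]
ft_force: [-0.8, -0.7, -0.3]
finger_gap: 0.0855
grip_force: 0.0
```

```bash
python3 -m inch '[{"gripper":-1,"delta_pos":[0,30,0],"twist":5},{"gripper":-1,"delta_pos":[2,609,-10],"twist":80},{"gripper":-1,"delta_pos":[2,609,-10],"twist":80},{"gripper":-1,"delta_pos":[2,609,-10],"twist":80},{"gripper":-1,"delta_pos":[2,609,-10],"twist":80},{"gripper":-1,"delta_pos":[2,609,-10],"twist":80},{"gripper":-1,"delta_pos":[2,609,-10],"twist":80},{"gripper":-1,"delta_pos":[2,609,-10],"twist":80},{"gripper":-1,"delta_pos":[2,609,-10],"twist":80},{"gripper":-1,"delta_pos":[2,609,-10],"twist":80},{"gripper":-1,"delta_pos":[2,609,-10],"twist":80},{"gripper":-1,"delta_pos":[2,609,-10],"twist":80}]'; python3 -m inch '[{"gripper":-1,"delta_pos":[0,0,0],"twist":0},{"gripper":-1,"delta_pos":[0,0,0],"twist":0}]'
```

```text
clock: 17.87
position: [0.5477, 0.2094, 0.1696]
eef_rot: [-0.001, 0.156, 0.988, -0.0]
ft_force: [0.4, -0.2, 0.3]
finger_gap: 0.0855
grip_force: 0.0
clock: 18.03
position: [0.5475, 0.2098, 0.1695]
eef_rot: [-0.001, 0.157, 0.988, -0.0]
ft_force: [0.1, 0.6, -0.2]
finger_gap: 0.0856
grip_force: 0.0
```

```bash
python3 -m inch '[{"gripper":-1,"delta_pos":[3,118,0],"twist":0},{"gripper":-1,"delta_pos":[3,118,0],"twist":0},{"gripper":-1,"delta_pos":[3,118,0],"twist":0},{"gripper":-1,"delta_pos":[3,118,0],"twist":0},{"gripper":-1,"delta_pos":[3,118,0],"twist":0},{"gripper":-1,"delta_pos":[3,118,0],"twist":0}]'; python3 - <<'E'
from h import *
crop("side",215,180,375,320,4.2,"pics/q6.png")
E
```

```text
clock: 18.53
position: [0.5517, 0.3239, 0.17]
eef_rot: [-0.001, 0.16, 0.987, -0.001]
ft_force: [1.0, -0.3, -0.0]
finger_gap: 0.0853
grip_force: 0.0
```

View pics/q6.png

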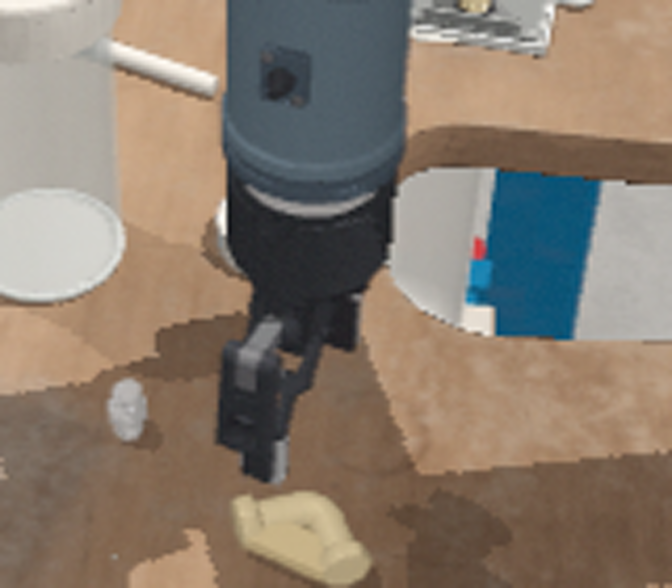

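```bash
python3 - <<'E'
from h import *
f=lambda u,v:(u/4.2+215,v/4.2+180)
a,b=at("side",*f(240,535),.006),at("side",*f(322,581),.006);print(a,b,np.degrees(np.arctan2(*(b-a)[1::-1]))%180)
t=np.radians(27);R=np.array([[np.cos(t),-np.sin(t)],[np.sin(t),np.cos(t)]])
Q=np.array([(46,0),(0,46),(0,0),(46,13),(13,46)])/1e3@R.T+[.544,.3087]
print((px("side",np.c_[Q,[.013]*3+[.006]*2])-[215,180])*4.2)
E
```

```text
[0.5801 0.3276 0.006 ] [0.5348 0.3515 0.006 ] 152.18414800815657
[[230.42837821 529.26906472]
 [345.40408547 572.19447195]
 [311.17111597 504.04124677]
 [239.12259047 556.59262505]
 [321.6556114  587.7556054 ]]
```

```bash
python3 - <<'E'
from h import *
from scipy.optimize import minimize
k=6;D={}
for n,u0,v0 in(("top",205,190),("side",262,288)):
    im=cv2.imread(f"pics/{n}0.png");h=cv2.cvtColor(im,cv2.COLOR_BGR2HSV)
    m=((h[...,0]>18)&(h[...,0]<36)&(h[...,1]>45)&(h[...,2]>110)).astype(np.uint8)[v0:v0+40,u0:u0+45]
    nn,l,s,c=cv2.connectedComponentsWithStats(m);m=(l==1+np.argmax(s[1:,4])).astype(np.float32)
    m=cv2.morphologyEx(m,cv2.MORPH_CLOSE,np.ones((3,3)))
    D[n]=(u0,v0,cv2.resize(m,None,fx=k,fy=k)>.5); print(n,s[1+np.argmax(s[1:,4])])
t=np.linspace(0,2*np.pi,12,endpoint=False);c,s=np.cos(t),np.sin(t);o=np.zeros(12)
parts=[]
for e in(0,1):
    f=(lambda P:P) if e==0 else (lambda P:P[:,[1,0,2]])
    parts+=[f(np.r_[np.c_[o+34,13*c,13*s],np.c_[o+46,13*c,13*s]]),f(np.r_[np.c_[o+17,10*c,10*s],np.c_[o+36,10*c,10*s]])]
sp=np.array([[a,b,d] for a in(-1,0,1) for b in(-1,0,1) for d in(-1,0,1) if (a,b,d)!=(0,0,0)],float);sp=sp/np.linalg.norm(sp,axis=1,keepdims=True)*10
arc=[np.array([17-17*np.cos(a),17-17*np.sin(a),0]) for a in np.linspace(0,np.pi/2,5)]
parts+=[np.r_[sp+arc[i],sp+arc[i+1]] for i in range(4)]
parts.append(np.array([(x,y,z) for z in(-4,4) for x,y in((46,15),(15,46),(10,40),(40,10))],float))
A=np.concatenate(parts)/1e3;cut=np.cumsum([len(p) for p in parts])[:-1]
def cost(x):
    ct,st=np.cos(x[2]),np.sin(x[2]);Q=A@np.array([[ct,-st,0],[st,ct,0],[0,0,1]]).T+[x[0]/100,x[1]/100,.013];r=0
    for n,(u0,v0,big) in D.items():
        q=(px(n,Q)-[u0,v0]+.5)*k-.5;M=np.zeros(big.shape,np.uint8)
        for p in np.split(q,cut):cv2.fillConvexPoly(M,cv2.convexHull(p.astype(np.float32)).round().astype(np.int32),1)
        r-=((M>0)&big).sum()/((M>0)|big).sum()/2
    return r
for t0 in(5,20,35):
    x=[54.4,30.9,np.radians(t0)];r=minimize(cost,x,method="Nelder-Mead",options=dict(initial_simplex=[x,[55.4,30.9,x[2]],[54.4,31.9,x[2]],[54.4,30.9,x[2]+.25]],maxiter=120))
    print(r.fun,r.x[:2],np.degrees(r.x[2]))
E
```

```text
top [ 10  10  17  26 265]
side [  8   9  33  22 485]
-0.8025776898187489 [54.00196919 30.70894919] 22.324917307323467
-0.8035403849809694 [54.05446515 30.66957243] 23.569214467415826
-0.8048330979077685 [54.03501655 30.68850555] 22.848918056996464
```

```bash
python3 -m inch '[{"gripper":-1,"delta_pos":[-3,0,-40],"twist":-5},{"gripper":-1,"delta_pos":[-3,0,-70],"twist":-5},{"gripper":-1,"delta_pos":[-3,0,-93],"twist":-5},{"gripper":-1,"delta_pos":[-3,0,-93],"twist":-5},{"gripper":-1,"delta_pos":[-3,0,-93],"twist":-5},{"gripper":0,"delta_pos":[-3,0,-93],"twist":-5},{"gripper":1,"delta_pos":[-3,0,-93],"twist":-5},{"gripper":1,"delta_pos":[-3,0,-93],"twist":-5},{"gripper":1,"delta_pos":[-3,0,-93],"twist":-5},{"gripper":1,"delta_pos":[-3,0,-93],"twist":-5},{"gripper":1,"delta_pos":[-3,0,-93],"twist":-5}]'; python3 -m inch '[{"gripper":1,"delta_pos":[0,0,0],"twist":0},{"gripper":1,"delta_pos":[0,0,30],"twist":0},{"gripper":1,"delta_pos":[0,0,70],"twist":0},{"gripper":1,"delta_pos":[0,0,90],"twist":0},{"gripper":1,"delta_pos":[0,0,90],"twist":0},{"gripper":1,"delta_pos":[0,0,90],"twist":0}]'; python3 - <<'E'
from h import *
crop("side",215,150,375,290,4.2,"pics/q7.png")
E
```

```text
clock: 19.5
position: [0.55, 0.3259, 0.0805]
eef_rot: [0.002, 0.202, 0.979, 0.001]
ft_force: [-1.3, -1.3, 6.6]
finger_gap: 0.0422
grip_force: 59.9
clock: 20.0
position: [0.5497, 0.3261, 0.1706]
eef_rot: [0.002, 0.202, 0.979, 0.001]
ft_force: [0.2, -0.3, -1.6]
finger_gap: 0.0425
grip_force: 61.6
```

View pics/q7.png

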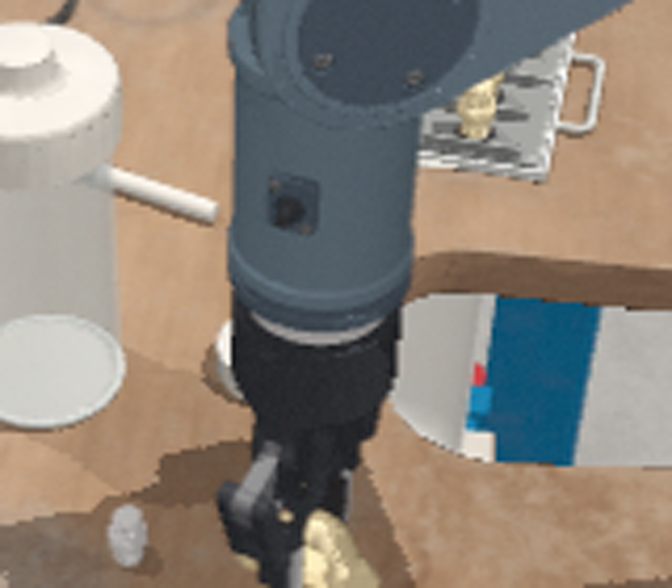

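```bash
python3 -m inch '[{"gripper":1,"delta_pos":[0,-30,5],"twist":-3},{"gripper":1,"delta_pos":[8,-508,5],"twist":-30},{"gripper":1,"delta_pos":[8,-508,5],"twist":-30},{"gripper":1,"delta_pos":[8,-508,5],"twist":-30},{"gripper":1,"delta_pos":[8,-508,5],"twist":-30},{"gripper":1,"delta_pos":[8,-508,5],"twist":-30},{"gripper":1,"delta_pos":[8,-508,5],"twist":-30},{"gripper":1,"delta_pos":[8,-508,5],"twist":-30},{"gripper":1,"delta_pos":[8,-508,5],"twist":-30},{"gripper":1,"delta_pos":[8,-508,5],"twist":-30},{"gripper":1,"delta_pos":[8,-508,5],"twist":-30},{"gripper":1,"delta_pos":[8,-508,5],"twist":-30}]'; python3 -m inch '[{"gripper":1,"delta_pos":[0,-30,0],"twist":0},{"gripper":1,"delta_pos":[0,-30,0],"twist":0},{"gripper":1,"delta_pos":[0,-30,0],"twist":0},{"gripper":1,"delta_pos":[0,-30,0],"twist":0},{"gripper":1,"delta_pos":[0,-30,0],"twist":0}]'; python3 - <<'E'
from h import *
crop("side",245,90,365,190,5,"pics/q8.png")
E
```

```text
clock: 21.05
position: [0.5551, -0.1642, 0.1712]
eef_rot: [-0.002, 0.449, 0.894, 0.0]
ft_force: [0.6, 0.1, -1.3]
finger_gap: 0.0422
grip_force: 61.6
clock: 21.47
position: [0.556, -0.1911, 0.172]
eef_rot: [-0.001, 0.448, 0.894, 0.0]
ft_force: [-0.1, 0.1, -0.3]
finger_gap: 0.0428
grip_force: 61.6
```

View pics/q8.png

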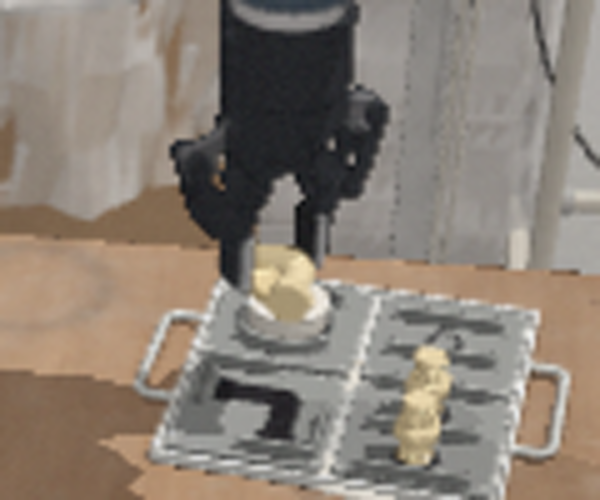

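```bash
python3 -m inch '[{"gripper":1,"delta_pos":[1,10,0],"twist":0},{"gripper":1,"delta_pos":[1,10,-30],"twist":0},{"gripper":1,"delta_pos":[1,10,-50],"twist":0},{"gripper":1,"delta_pos":[1,10,-50],"twist":0},{"gripper":1,"delta_pos":[1,10,-50],"twist":0},{"gripper":1,"delta_pos":[1,10,-50],"twist":0}]'
```

```text
clock: 22.02
position: [0.5582, -0.182, 0.124]
eef_rot: [0.001, 0.448, 0.894, 0.0]
ft_force: [0.7, -0.3, -0.3]
finger_gap: 0.0421
grip_force: 61.6
```

```bash
python3 -m inch '[{"gripper":1,"delta_pos":[0,0,-20],"twist":0},{"gripper":1,"delta_pos":[0,0,-30],"twist":0},{"gripper":1,"delta_pos":[0,0,-33],"twist":0},{"gripper":1,"delta_pos":[0,0,-33],"twist":0},{"gripper":1,"delta_pos":[0,0,-33],"twist":0},{"gripper":0,"delta_pos":[0,0,-33],"twist":0},{"gripper":-0.25,"delta_pos":[0,0,-33],"twist":0},{"gripper":-0.25,"delta_pos":[0,0,-33],"twist":0},{"gripper":-0.25,"delta_pos":[0,0,-33],"twist":0}]'; python3 -m inch '[{"gripper":-0.25,"delta_pos":[0,0,15],"twist":0},{"gripper":-0.25,"delta_pos":[0,0,50],"twist":0},{"gripper":-1,"delta_pos":[0,0,90],"twist":0},{"gripper":-1,"delta_pos":[0,0,90],"twist":0},{"gripper":-1,"delta_pos":[0,0,90],"twist":0}]'
```

```text
clock: 22.77
position: [0.5576, -0.1828, 0.0902]
eef_rot: [0.0, 0.449, 0.894, -0.0]
ft_force: [0.2, -0.6, 0.3]
finger_gap: 0.0534
grip_force: 0.0
clock: 23.18
position: [0.559, -0.1835, 0.1831]
eef_rot: [0.003, 0.449, 0.894, -0.0]
ft_force: [0.0, -0.1, 0.0]
finger_gap: 0.0849
grip_force: 0.0
```

```bash
python3 -m inch '[{"gripper":-1,"delta_pos":[-5,30,0],"twist":-3},{"gripper":-1,"delta_pos":[-30,443,0],"twist":-17},{"gripper":-1,"delta_pos":[-30,443,0],"twist":-17},{"gripper":-1,"delta_pos":[-30,443,0],"twist":-17},{"gripper":-1,"delta_pos":[-30,443,0],"twist":-17},{"gripper":-1,"delta_pos":[-30,443,0],"twist":-17},{"gripper":-1,"delta_pos":[-30,443,0],"twist":-17},{"gripper":-1,"delta_pos":[-30,443,0],"twist":-17},{"gripper":-1,"delta_pos":[-30,443,0],"twist":-17},{"gripper":-1,"delta_pos":[-30,443,0],"twist":-17},{"gripper":-1,"delta_pos":[-30,443,0],"twist":-17},{"gripper":-1,"delta_pos":[-30,443,0],"twist":-17}]'; python3 -m inch '[{"gripper":-1,"delta_pos":[60,0,-15],"twist":0},{"gripper":-1,"delta_pos":[123,0,-15],"twist":0},{"gripper":-1,"delta_pos":[123,0,-15],"twist":0},{"gripper":-1,"delta_pos":[123,0,-15],"twist":0},{"gripper":-1,"delta_pos":[123,0,-15],"twist":0},{"gripper":-1,"delta_pos":[123,0,-15],"twist":0}]'
```

```text
clock: 24.18
position: [0.5254, 0.2669, 0.1787]
eef_rot: [-0.001, 0.574, 0.819, 0.001]
ft_force: [-0.2, -0.5, -0.1]
finger_gap: 0.0858
grip_force: 0.0
clock: 24.68
position: [0.6494, 0.2598, 0.1629]
eef_rot: [-0.001, 0.576, 0.817, -0.001]
ft_force: [0.1, -0.2, -1.1]
finger_gap: 0.0853
grip_force: 0.0
```

```bash
python3 -m inch '[{"gripper":-1,"delta_pos":[2,-1,-40],"twist":0},{"gripper":-1,"delta_pos":[2,-1,-70],"twist":0},{"gripper":-1,"delta_pos":[2,-1,-88],"twist":0},{"gripper":-1,"delta_pos":[2,-1,-88],"twist":0},{"gripper":-1,"delta_pos":[2,-1,-88],"twist":0},{"gripper":0,"delta_pos":[2,-1,-88],"twist":0},{"gripper":1,"delta_pos":[2,-1,-88],"twist":0},{"gripper":1,"delta_pos":[2,-1,-88],"twist":0},{"gripper":1,"delta_pos":[2,-1,-88],"twist":0},{"gripper":1,"delta_pos":[2,-1,-88],"twist":0},{"gripper":1,"delta_pos":[2,-1,-88],"twist":0},{"gripper":1,"delta_pos":[2,-1,-88],"twist":0}]'; python3 -m inch '[{"gripper":1,"delta_pos":[0,0,0],"twist":0},{"gripper":1,"delta_pos":[0,0,0],"twist":0},{"gripper":1,"delta_pos":[0,0,30],"twist":0},{"gripper":1,"delta_pos":[0,0,70],"twist":0},{"gripper":1,"delta_pos":[0,0,90],"twist":0},{"gripper":1,"delta_pos":[0,0,90],"twist":0},{"gripper":1,"delta_pos":[0,0,90],"twist":0}]'
```

```text
clock: 25.68
position: [0.6529, 0.2594, 0.078]
eef_rot: [0.0, 0.576, 0.818, 0.0]
ft_force: [-0.5, -0.8, 5.0]
finger_gap: 0.0186
grip_force: 58.6
clock: 26.27
position: [0.6532, 0.2594, 0.1685]
eef_rot: [0.001, 0.576, 0.818, 0.001]
ft_force: [0.5, -0.9, -1.5]
finger_gap: 0.0186
grip_force: 59.0
```

```bash
python3 -m inch '[{"gripper":1,"delta_pos":[-40,0,10],"twist":0},{"gripper":1,"delta_pos":[-120,0,10],"twist":-5},{"gripper":1,"delta_pos":[-120,0,10],"twist":-5},{"gripper":1,"delta_pos":[-120,-30,10],"twist":-10},{"gripper":1,"delta_pos":[-207,-526,10],"twist":-28},{"gripper":1,"delta_pos":[-207,-526,10],"twist":-28},{"gripper":1,"delta_pos":[-207,-526,10],"twist":-28},{"gripper":1,"delta_pos":[-207,-526,10],"twist":-28},{"gripper":1,"delta_pos":[-207,-526,10],"twist":-28},{"gripper":1,"delta_pos":[-207,-526,10],"twist":-28},{"gripper":1,"delta_pos":[-207,-526,10],"twist":-28},{"gripper":1,"delta_pos":[-207,-526,10],"twist":-28}]'; python3 -m inch '[{"gripper":1,"delta_pos":[0,0,0],"twist":0},{"gripper":1,"delta_pos":[0,0,0],"twist":0}]'
```

```text
clock: 27.27
position: [0.473, -0.1003, 0.1752]
eef_rot: [-0.002, 0.756, 0.654, -0.001]
ft_force: [0.3, -0.7, 0.3]
finger_gap: 0.0185
grip_force: 59.1
clock: 27.43
position: [0.4736, -0.101, 0.1754]
eef_rot: [-0.002, 0.758, 0.652, -0.001]
ft_force: [0.5, -0.3, -1.7]
finger_gap: 0.0186
grip_force: 59.1
```

```bash
python3 -m inch '[{"gripper":1,"delta_pos":[-27,-166,0],"twist":0},{"gripper":1,"delta_pos":[-27,-166,0],"twist":0},{"gripper":1,"delta_pos":[-27,-166,0],"twist":0},{"gripper":1,"delta_pos":[-27,-166,0],"twist":0},{"gripper":1,"delta_pos":[-27,-166,0],"twist":0},{"gripper":1,"delta_pos":[-27,-166,-20],"twist":0},{"gripper":1,"delta_pos":[-27,-166,-50],"twist":0},{"gripper":1,"delta_pos":[-27,-166,-50],"twist":0},{"gripper":1,"delta_pos":[-27,-166,-50],"twist":0},{"gripper":1,"delta_pos":[-27,-166,-50],"twist":0}]'; python3 - <<'E'
from h import *
crop("side",245,90,365,190,5,"pics/q9.png")
E
```

```text
clock: 28.27
position: [0.4484, -0.2639, 0.1272]
eef_rot: [-0.001, 0.756, 0.655, 0.0]
ft_force: [1.1, -1.1, -0.1]
finger_gap: 0.0187
grip_force: 59.1
```

View pics/q9.png

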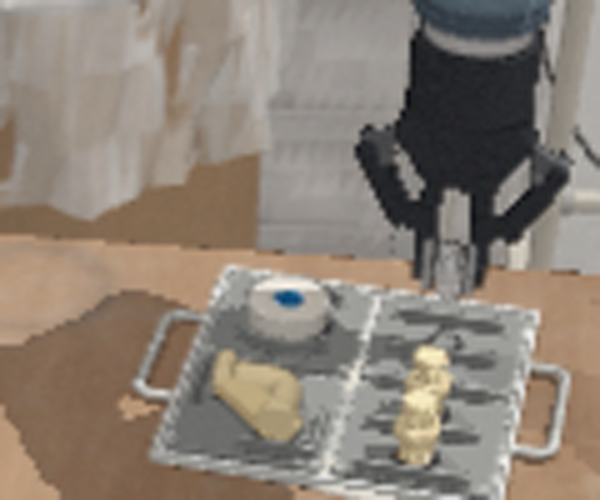

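```bash
python3 -m inch '[{"gripper":1,"delta_pos":[-1,-2,-20],"twist":0},{"gripper":1,"delta_pos":[-1,-2,-33],"twist":0},{"gripper":1,"delta_pos":[-1,-2,-38],"twist":0},{"gripper":1,"delta_pos":[-1,-2,-39],"twist":0},{"gripper":1,"delta_pos":[-1,-2,-39],"twist":0},{"gripper":1,"delta_pos":[-1,-2,-39],"twist":0},{"gripper":0.4,"delta_pos":[-1,-2,-39],"twist":0},{"gripper":0.1,"delta_pos":[-1,-2,-39],"twist":0},{"gripper":0.1,"delta_pos":[-1,-2,-39],"twist":0},{"gripper":0.1,"delta_pos":[-1,-2,-39],"twist":0}]'; python3 -m inch '[{"gripper":0.1,"delta_pos":[0,0,10],"twist":0},{"gripper":0.1,"delta_pos":[0,0,50],"twist":0},{"gripper":-1,"delta_pos":[-60,100,120],"twist":0},{"gripper":-1,"delta_pos":[-80,250,120],"twist":0},{"gripper":-1,"delta_pos":[-80,250,120],"twist":0},{"gripper":-1,"delta_pos":[-80,250,120],"twist":0},{"gripper":-1,"delta_pos":[-80,250,120],"twist":0},{"gripper":-1,"delta_pos":[-80,250,120],"twist":0},{"gripper":-1,"delta_pos":[-80,250,120],"twist":0},{"gripper":-1,"delta_pos":[-80,250,120],"twist":0},{"gripper":-1,"delta_pos":[-80,250,120],"twist":0},{"gripper":-1,"delta_pos":[-80,250,120],"twist":0}]'; python3 - <<'E'
from h import *
a=crop("side",245,90,365,190,3.3,"pics/x.png");b=crop("top",355,170,455,275,3.8,"pics/y.png")
h=max(a.shape[0],b.shape[0]);p=lambda m:cv2.copyMakeBorder(m,0,h-m.shape[0],0,0,0)
o=np.hstack([p(a),p(b)]);print(o.shape);cv2.imwrite("pics/fin.png",o)
f=lambda P:((px("top",P)-[355,170]+.5)*3.8-.5+[a.shape[1],0]).round().tolist()
print(f([[.4627,-.1439,.034],[.4564,-.1885,.034],[.4464,-.2673,.030],[.547,-.2813,.026],[.542,-.194,.023]]))
E
```

```text
clock: 29.15
position: [0.4471, -0.2672, 0.0884]
eef_rot: [0.0, 0.757, 0.654, 0.0]
ft_force: [0.4, -0.4, -0.5]
finger_gap: 0.0383
grip_force: 0.0
clock: 30.15
position: [0.3674, -0.0174, 0.2086]
eef_rot: [0.001, 0.756, 0.654, 0.0]
ft_force: [-0.7, -0.4, -0.2]
finger_gap: 0.0851
grip_force: 0.0
(399, 776, 3)
[[486.0, 250.0], [542.0, 257.0], [639.0, 267.0], [647.0, 143.0], [540.0, 153.0]]
```

View pics/fin.png

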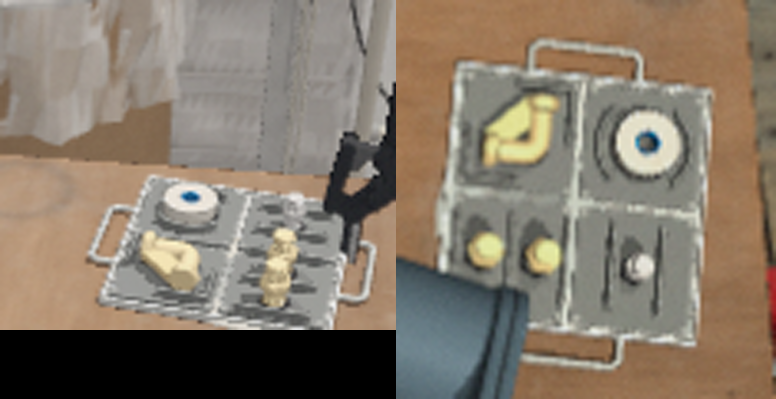

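The final picture shows all five parts on their marks: nipples at (486,250) and (543,256), small nipple at (639,267), tape at (648,143), and the elbow with its bend near (542,155), turned as the L. The gripper is clear.

```bash
python3 -c "
from workcell import bot
print(bot.sign_off())"
```

```text
the job is handed in; nothing more can be done
None
```

All five parts sit upright or flat on their marks in the last camera check, no move was made close to the filter housing, and I handed the job in at about 30 s of the 141 s limit; the sign-off call gave no verdict.

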